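Swing a panel carrier home in its test fixture and switch the test on

TASK

The long circuit-panel carrier hangs on the test fixture's pivot pin with its free end swung out. Push it near the free end, gently, to turn it about the pin past the sprung catch until it lies against the end stop and the catch has snapped back behind it; then throw the fixture's toggle lever right over to start the test. Leave the other things on the bench where they are.

Things in the scene. Friction and masses are not known exactly. Their poses are not given: they have to be found in the camera images.
- fixture: Aluminium test fixture: bed plate 12 mm thick, screwed down. Origin: bench height, on the axis of the pivot pin; z up. Plate spans x -175 to 70, y -325 to 50 mm of this frame, top at z 12 mm. The steel pin (10 mm thick) stands 21 mm above the plate at the origin. The end stop with its sprung catch is at the -y end, the toggle lever in the -x +y corner.
- stop_zero (a point): Fixed mark, 23 mm above the bench, at fixture x 22, y -255 mm. The rigid end stop's round brass bumper (16 mm, 34 mm above the bench) has its front, facing -x, here plus a setting along x that differs from job to job (-10 to +20 mm) and is not measured: feel for it. An arm of the stop beyond the carrier's end (y below -300 mm, fixture x -57 to 45 mm plus setting) carries the catch.
- carrier: Black panel carrier: bar 44 (x) x 292 (y) x 12 mm, 0.2 to 0.4 kg, flat and loose on the bed plate. Origin: underside, centre of the 11.5 mm hole over the pin; it runs from y +22 to -270 mm (free end). Starts 0.36 to 0.48 rad clockwise (from above) of the fixture's axes; turn it counter-clockwise, free end to the fixture's +x. Home: parallel within 0.09 rad. Over 15 N of push harms it.
- carrier_push (a point): A good place to push, along the carrier's +x (point axes are the carrier's): on its long edge facing the fixture's -x side, half-way up (18 mm above the bench), 225 mm from the pivot hole, 45 mm from the free end. The carrier alone slides with 1 to 2 N.
- catch (a joint): Sprung catch, in m: 0 out (at rest), up to 0.016 pressed back along fixture -y. Nose 15 to 27 mm above the bench, overlaps the carrier's end by 5 mm; 26 mm ramp on its -x side, square face to +x, 47 mm from the bumper's front. The end climbs the ramp (2 to 8 N), slides its width past (1 to 4 N); the catch snaps out behind it 2 to 4 mm before the stop. Well over 8 N means the stop is reached.
- lever (a joint): Toggle lever, in rad: starts at 0 to 0.15, leaning to the fixture's -x; 1.0 is fully over, leaning to +x. Stays where left; about 1 N at the knob moves it. Its axis runs along fixture y through x -110, y 20, z 34 mm of the fixture, on a housing 70 x 50 mm, top 37 mm above the bench.
- lever_tip (a point): Centre of the steel ball knob (26 mm across) at the lever's end, 80 mm from the lever's axis, on a 10 mm thick stem; about 104 mm above the bench at either end of its swing, 114 mm half-way.
- sleeve: Bystander: spare steel sleeve, 22 mm across, 24 mm high, standing on the bed plate between lever and carrier, out of the carrier's path. Leave it.
- tape: Bystander: roll of tape lying flat, 110 mm across, 20 mm high.
- probe_a: Bystander: test probe, about 137 mm long, 12 mm high.
- probe_b: Bystander: second test probe, same size.
- flux: Bystander: small closed bottle, 44 mm across, 90 mm high, beyond the fixture.
- meter: Bystander: hand multimeter lying flat, 150 x 80 x 35 mm.
- tweezers: Bystander: steel tweezers lying flat, 110 mm long.

How it is judged:
By the outcome, as a careful person would: the job done as asked, in the order asked, and still so for the second after the job is handed in, with the robot touching nothing.
It also fails if it takes over 58 s, if anything falls off the work surface, if the arm or the gripper's body presses on something with over 40 N, if the wrist force passes 120 N, or if a joint passes its speed limit or range.

ROBOT

A 6-joint arm with a two-finger parallel gripper is mounted at the origin on the work surface. World frame = base frame: x ahead of the robot, y to its left, z up, the work surface at z = 0. Lengths are in m, angles in degrees, forces in N, time in s.
With the tool pointing down it reaches from about 0.275 to 0.775 m from the base axis. Payload 14.6 kg.
Tool frame: the origin (TCP) lies between the finger pads; the fingertips stand 17 mm ahead of it and the grasp point (between the pads) lies 2 mm behind it (tip_reach is the distance from the TCP to the fingertips, in m); z points along the fingers, y is the direction in which the jaws open and shut (so a half turn about z gives the same grasp; the last joint's range is limited). The gripper opens to 85 mm and grips with 20 to 120 N. Pads are 22 mm wide; open, the fingers measure 114 mm over their backs; the gripper's body (76 mm by 85 mm) begins 54 mm behind the grasp point. The pads swing forward as they close: fully open they stand 13 mm farther back than shut.
Start: joints at [58.253, 15.075, -2.767, 72.158, 0, 81.102], TCP at [0.204, 0.484, 0.248] pointing down, gripper open.
Joint ranges: [-151.79, 151.79], [-50.71, 97.33], [-67.44, 78.34], [-121.81, 120.89], [-77.56, 73.72], [-180, 180]. Speed limits (degrees/s): [108.29, 108.29, 147.25, 159.86, 180, 180].

INTERFACE

Orientations are given as [roll, pitch, yaw] about the fixed x, y, z axes, in that order (R = Rz(yaw) Ry(pitch) Rx(roll)).
In Python, from station import get_obs, camera, camera_model, finish_job, cut_out, spot_point, tip_reach gives the robot as it stands. The module is installed in compiled form; this text tells all that it offers.
- The arm moves only by the tool drive_tool, never from a script. Its argument "commands" is text: rows parted by semicolons, each of 7 numbers parted by spaces: the shift along the tool's x, y, z as a fraction of full scale, then the turn, a rotation vector about the tool's x, y, z as a fraction of full scale, then the opening, from 0 (shut) to 1 (fully open). In form: dx dy dz rx ry rz grip; .... A call has 1 to 12 rows; each row shifts and turns the commanded pose from where the row before left it, along the tool's axes as they then stand; what a row does not reach is not made up. Full scale, the value 1, is 600 mm for a shift and pi/2 rad for a turn. A row lasts 1/10 s, in which the tool goes at most 50 mm and 8.59 degrees, less where a joint would pass 70% of its speed; a pose out of reach is approached as far as the arm can. A call with a number of a shift or a turn outside -1 to 1 is refused whole. A call with a gripper value outside its range is refused whole. The fingers move at their own pace and stop on an object; "grip_force" is the grip in N (left out, the last holds). Time passes only in rows, so rows that do not move let the fingers close. It gives the time, the measured TCP pose, the force and the opening at its end, in the units of the state.
- get_obs(): the state, without advancing time (a new reading comes with each control period).
- camera(name): name is "scene" or "top" or "wrist"; returns the picture (480x640x3 uint8, red, green, blue); there is no depth.
- camera_model(name): a dict with "camera_matrix" (3x3 intrinsics, pixels), "k1" (the pictures are not rectified: a ray, as slopes to the right and down, at radius r is drawn at 1 + k1 r^2 times it, then the intrinsics apply), "pose" (4x4, takes a point from camera to world coordinates). Camera axes: x right, y down, z forward; pixel columns grow to the right and rows downward; lengths in m; the calibration is good to about 2 mm. A picture is of the moment at which its call begins: read the wrist's pose just before it. camera_model takes no time and is no camera call; for the wrist camera it gives the pose at the moment of the call.
- finish_job(): hands the job in, once; it reports no verdict.
Trained networks look in the newest picture that a camera, given by its name, has taken for a name from the list of things; names that differ only in an ending like _2 or _b are one class to them, and where a whole thing is asked for, a point or a joint stands for the part that bears it (a point fixed in the world has none). Each returns a list of dicts, best first, with "confidence" (0 to 1); they miss things now and then, are a little off and sometimes report something else, mostly with a low value. They report only what shows in the picture. A call takes as long as a camera call.
- cut_out(target, camera): "region" (480x640 bool, what is visible of it) and "bbox" ([centre column, centre row, width, height] in pixels, round what is visible of it).
- spot_point(target, camera): "uv" ([column, row] in pixels: a listed point, or the origin of a listed thing).
The state is a dict: "time_s": time; "joints": joint angles; "qd": joint speeds; "joint_efforts": joint torques, N m; "tool_pos": TCP position; "orientation": TCP orientation; "force": force on the tool from outside, world axes, zero at the start; "ft_torque": the same for the moment, N m; "opening": finger opening in m.
Only numpy, scipy, OpenCV 4.12 (cv2) and the standard library are available. Lean on these libraries where they do the work, as an engineer would, in place of code of your own. Each camera call takes 0.05 s, during which the arm holds its last target.

## Working session

There is one attempt and no reset: what is moved stays moved. The work goes in short steps, Python scripts to look and compute and a tool call to move; the robot and the scene stay as the last step left them, time stands still between calls to the robot, and variables do not carry over. Pictures are saved under pics/ and viewed, and the job is handed in when it is done.

Besides the shell and the picture viewer there is one more tool, called after "Call:" as name(argument=value, ...), one argument or row to a line, values as JSON. drive_tool: Moves the arm, as the interface text tells. Shift numbers are shares of 600 mm and turn numbers shares of pi/2 rad, none past 1 either way. Its arguments: {"type":"object","properties":{"commands":{"type":"string"},"grip_force":{"type":"number"}},"required":["commands"]}

```bash
mkdir -p pics; cat > h.py <<'E'
import numpy as np, cv2
from station import *
def ray(name,uv,m=None):
    m=m or camera_model(name);K=np.array(m["camera_matrix"]);k=m["k1"];P=np.array(m["pose"])
    d=np.array([(uv[0]-K[0,2])/K[0,0],(uv[1]-K[1,2])/K[1,1]]);s=d.copy()
    for _ in range(30): s=d/(1+k*(s@s))
    return P[:3,3],P[:3,:3]@np.array([s[0],s[1],1])
def onz(name,uv,z,m=None):
    o,d=ray(name,uv,m);return o+d*(z-o[2])/d[2]
def proj(name,p,m=None):
    m=m or camera_model(name);K=np.array(m["camera_matrix"]);k=m["k1"];P=np.array(m["pose"])
    c=P[:3,:3].T@(np.array(p)-P[:3,3]);s=c[:2]/c[2];s=s*(1+k*(s@s));return s*[K[0,0],K[1,1]]+K[:2,2]
def save(name,f):
    im=camera(name);cv2.imwrite(f,im[:,:,::-1]);return im
E
python3 - <<'E'
from h import *
np.set_printoptions(precision=4,suppress=True)
print(get_obs())
for c in ["scene","top"]:
    save(c,f"pics/{c}0.png"); print(c,np.array(camera_model(c)["pose"])[:3,3])
    for t,z in [("fixture",0),("carrier",.012),("carrier_push",.018),("lever_tip",.104),("stop_zero",.023),("sleeve",.012),("lever",.034),("catch",.02)]:
        try:
            for r in spot_point(t,c)[:2]: print(c,t,round(r["confidence"],2),np.round(r["uv"],1),onz(c,r["uv"],z))
        except Exception as e: print(t,e)
print(tip_reach, get_obs()["time_s"])
E
```

```text
{'time_s': 0.0, 'joints': array([58.2526, 15.0992, -2.8039, 72.1574,  0.0004, 81.1011]), 'qd': array([-0.0106, -0.1214, -0.0284, -0.0123, -0.0328, -0.0876]), 'joint_efforts': array([ -0.0015, -63.7609,  38.4568,   0.0137,  -0.0001,  -0.    ]), 'tool_pos': array([0.2037, 0.4836, 0.2478]), 'orientation': array([-179.9403,   -0.0098,  157.1515]), 'force': array([-1.1315,  0.487 , -0.5618]), 'ft_torque': array([ 0.0161,  0.0097, -0.0115]), 'opening': 0.08554528385574853}
scene [1.1423 0.4873 1.0434]
scene fixture 0.96 [367.8 306.5] [0.5964 0.1075 0.    ]
scene carrier 0.62 [364.4 303. ] [0.6008 0.1005 0.012 ]
scene carrier 0.25 [310.4 238.1] [ 0.5492 -0.1127  0.012 ]
scene carrier_push 0.84 [311.6 238.3] [ 0.5512 -0.1067  0.018 ]
scene lever_tip 0.72 [404.2 231.3] [0.4476 0.0784 0.104 ]
scene stop_zero 0.63 [259.6 268.2] [ 0.6975 -0.1295  0.023 ]
scene sleeve 0.56 [361.  263.6] [0.5245 0.0251 0.012 ]
lever it knows: carrier, carrier_push, fixture, flux, lever_tip, meter, probe, sleeve, stop_zero, tape, tweezers
catch it knows: carrier, carrier_push, fixture, flux, lever_tip, meter, probe, sleeve, stop_zero, tape, tweezers
top [ 0.44   -0.0138  1.4375]
top fixture 0.89 [266.2 237.5] [0.5963 0.1119 0.    ]
top fixture 0.47 [359.  193.3] [ 0.7051 -0.1296  0.    ]
top carrier 0.61 [266.9 235.8] [0.5993 0.1091 0.012 ]
top carrier_push 0.72 [354.1 254.6] [ 0.5452 -0.1104  0.018 ]
top lever_tip 0.48 [278.  291.6] [0.4563 0.0773 0.104 ]
top lever_tip 0.25 [253.8 161.5] [0.7702 0.1301 0.104 ]
top stop_zero 0.71 [361.9 192.9] [ 0.7017 -0.1351  0.023 ]
top sleeve 0.52 [306. 269.] [0.5125 0.0118 0.012 ]
top sleeve 0.2 [269.  238.8] [0.5915 0.1038 0.012 ]
lever it knows: carrier, carrier_push, fixture, flux, lever_tip, meter, probe, sleeve, stop_zero, tape, tweezers
catch it knows: carrier, carrier_push, fixture, flux, lever_tip, meter, probe, sleeve, stop_zero, tape, tweezers
0.017 0.7
```

View pics/scene0.png

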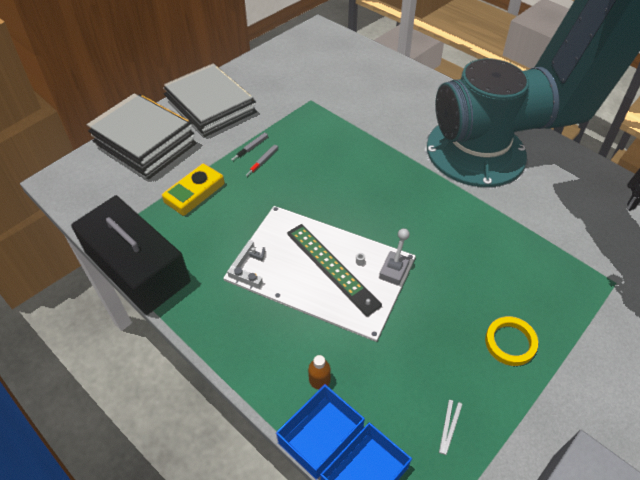

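View pics/top0.png

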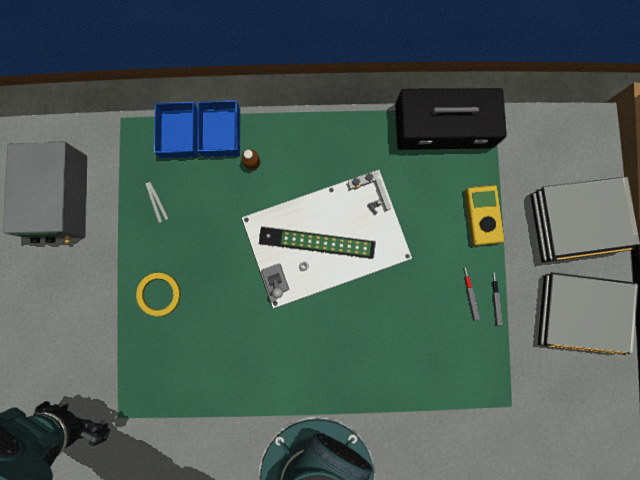

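The scene view shows the fixture at about (320,270), with the lever knob at (404,233) and the stop at (245,265). The top view shows the plate with corners near (243,218), (379,171), (411,257) and (274,307). I'll fit the plate next.

```bash
cat > fit.py <<'E'
from h import *
from scipy.optimize import least_squares
np.set_printoptions(precision=4,suppress=True)
R=lambda t:np.array([[np.cos(t),-np.sin(t)],[np.sin(t),np.cos(t)]])
cor=[(-.175,-.325),(.07,-.325),(.07,.05),(-.175,.05)]
guess=np.array([.597,.110,0])
# yaw guess from stop_zero
v=np.array([.70,-.132])-guess[:2]; guess[2]=np.arctan2(v[1],v[0])-np.arctan2(-.255,.022)
obs=[]
for c in ["top","scene"]:
    im=cv2.imread(f"pics/{c}0.png"); g=im.min(axis=2)
    pts=[proj(c,[*(guess[:2]+R(guess[2])@np.array(q)),.012]) for q in cor]
    print(c,np.round(pts,1))
    g2=cv2.resize(g,None,fx=1,fy=1)
    m=(g>130).astype(np.uint8); 
    hull=cv2.fillConvexPoly(np.zeros_like(m),np.int32(np.array(pts)),1); hull=cv2.dilate(hull,np.ones((15,15)))
    m&=hull
    n,l,s,_=cv2.connectedComponentsWithStats(m); k=1+np.argmax(s[1:,4]); cs,_=cv2.findContours((l==k).astype(np.uint8),0,2)
    h=cv2.convexHull(max(cs,key=cv2.contourArea)); ap=cv2.approxPolyDP(h,6,True)[:,0]
    print(ap.tolist())
    for p in pts:
        d=np.linalg.norm(ap-p,axis=1); i=d.argmin(); obs.append((c,p,ap[i],d[i]))
def res(x):
    out=[]
    for i,(c,_,a,d) in enumerate(obs):
        if d<12: out+=list(proj(c,[*(x[:2]+R(x[2])@np.array(cor[i%4])),.012])-a)
    return out
s=least_squares(res,guess,loss="soft_l1"); print(guess,s.x,np.degrees(s.x[2]),np.round(s.fun,1))
E
python3 fit.py
```

```text
top [[410.2 258.6]
 [376.9 169.3]
 [239.1 217.5]
 [270.6 308.7]]
[[379, 170], [411, 258], [273, 307], [242, 217]]
scene [[274.9 204.6]
 [224.1 276.9]
 [378.3 338.5]
 [416.7 254.3]]
[[273, 206], [401, 241], [415, 256], [376, 340], [223, 278]]
[0.597  0.11   0.3163] [0.6008 0.1071 0.3125] 17.904042537357398 [ 0.2 -0.4 -0.8 -1.7 -1.7 -1.1 -1.6  0.2  0.5 -1.4 -0.8 -1.2 -0.  -1.1
 -0.  -1.3]
```

```bash
cat >> h.py <<'E'
F=np.array([.6003,.1078]);FY=.3125
R=lambda t:np.array([[np.cos(t),-np.sin(t)],[np.sin(t),np.cos(t)]])
def f2w(p): return F+R(FY)@np.array(p)
def w2f(p): return R(FY).T@(np.array(p)[:2]-F)
def carr(c):
    camera(c); r=cut_out("carrier",c)[0]; reg=r["region"].astype(np.uint8)
    cs,_=cv2.findContours(reg,0,2); k=max(cs,key=cv2.contourArea)[:,0]
    W=np.array([onz(c,p,.022)[:2]*1000 for p in k.astype(float)],np.float32)
    (cx,cy),(w,h),a=cv2.minAreaRect(W); b=cv2.boxPoints(((cx,cy),(w,h),a))
    e=[b[1]-b[0],b[2]-b[1]]; e=max(e,key=np.linalg.norm); t=np.arctan2(e[1],e[0])
    yaw=(t+np.pi/2)-np.pi*round((t+np.pi/2)/np.pi) 
    return r["confidence"],np.array([cx,cy])/1000,(w,h),yaw,yaw-FY
E
python3 - <<'E'
from h import *
np.set_printoptions(precision=4,suppress=True)
for c in ["top","scene"]:
    r=carr(c); print(c,r, "pivot est",r[1]+R(r[3])@[0,.124])
for p in [(.4476,.0784),(.4563,.0773),(.5245,.0251),(.5125,.0118),(.6975,-.1295)]: print(w2f(p))
cy=FY-.45
for d in [-.022,-.058,-.065]: print(d,F+R(cy)@[d,-.225])
E
```

```text
top (0.71, array([ 0.5806, -0.0168]), (293.9765930175781, 46.24354934692383), np.float32(-0.15482235), np.float32(-0.46732235)) pivot est [0.5997 0.1057]Traceback (most recent call last):
  File "<stdin>", line 4, in <module>
  File "h.py", line 20, in carr
    camera(c); r=cut_out("carrier",c)[0]; reg=r["region"].astype(np.uint8)
                 ~~~~~~~~~~~~~~~~~~~~^^^
IndexError: list index out of range
```

```bash
python3 - <<'E'
from h import *
np.set_printoptions(precision=4,suppress=True)
for p in [(.4476,.0784),(.4563,.0773),(.5245,.0251),(.5125,.0118),(.6975,-.1295)]: print(w2f(p))
cy=-.148
for d in [-.022,-.033,-.058,-.065]: print(d,F+R(cy)@[d,-.225])
E
```

```text
[-0.1543  0.019 ]
[-0.1464  0.0152]
[-0.0976 -0.0554]
[-0.1131 -0.0644]
[ 0.0195 -0.2557]
-0.022 [ 0.5454 -0.1115]
-0.033 [ 0.5345 -0.1099]
-0.058 [ 0.5098 -0.1062]
-0.065 [ 0.5028 -0.1052]
```

Call:
drive_tool(
  commands="-0.0496 -0.0418 0 0 0 0 0;-0.0496 -0.0418 0 0 0 0 0;-0.0496 -0.0418 0 0 0 0 0;-0.0496 -0.0418 0 0 0 0 0;-0.0496 -0.0418 0 0 0 0 0;-0.0496 -0.0418 0 0 0 0 0;-0.0496 -0.0418 0 0 0 0 0;-0.0496 -0.0418 0 0 0 0 0;-0.0496 -0.0418 0 0 0 0 0;-0.0496 -0.0418 0 0 0 0 0;-0.0496 -0.0418 0 0 0 0 0;-0.0496 -0.0418 0 0 0 0 0",
  grip_force=30,
)

```text
time_s: 2.1
tool_pos: [0.4166, 0.0662, 0.2485]
orientation: [180.0, 0.0, 157.1]
force: [1.0, 0.5, -0.3]
opening: 0.0001
```

Call:
drive_tool(
  commands="-0.0496 -0.0418 0 0 0 0 0;-0.0496 -0.0418 0 0 0 0 0;-0.0496 -0.0418 0 0 0 0 0;-0.0496 -0.0418 0 0 0 0 0;-0.0496 -0.0418 0 0 0 0 0;0 0 0 0 0 -0.08 0;0 0 0 0 0 -0.08 0;0 0 0 0 0 0 0;0 0 0 0 0 0 0",
)

```text
time_s: 3.0
tool_pos: [0.5045, -0.1055, 0.2483]
orientation: [-180.0, 0.0, 171.3]
force: [-0.4, 0.7, -0.1]
opening: -0.0002
```

```bash
python3 - <<'E'
from h import *
np.set_printoptions(precision=4,suppress=True)
m=camera_model("wrist"); print(m["pose"])
save("wrist","pics/w1.png"); save("scene","pics/s1.png")
for t,z in [("carrier_push",.018),("stop_zero",.023),("fixture",0),("carrier",.012)]:
    for r in spot_point(t,"wrist")[:1]: print(t,r["confidence"],r["uv"],onz("wrist",r["uv"],z,m))
print(proj("wrist",[.505,-.1055,.0],m))
E
```

```text
[[ 0.1508  0.939   0.309   0.4248]
 [ 0.9886 -0.1432 -0.0474 -0.0929]
 [-0.0002  0.3126 -0.9499  0.3732]
 [ 0.      0.      0.      1.    ]]
carrier_push 0.8 [317.1, 248.7] [ 0.5449 -0.1119  0.018 ]
stop_zero 0.29 [315.4, 249.4] [ 0.5437 -0.1136  0.023 ]
fixture 0.94 [503.2, 262.1] [0.6023 0.1088 0.    ]
carrier 0.63 [506.9, 263.9] [0.5996 0.1068 0.012 ]
[317.3736 210.1062]
```

View pics/w1.png

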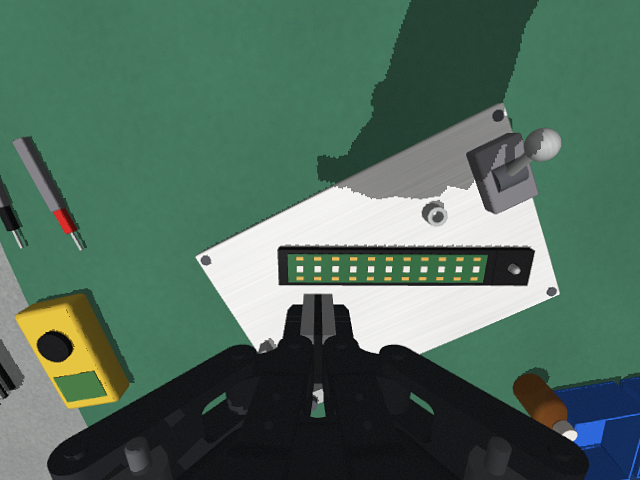

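View pics/s1.png

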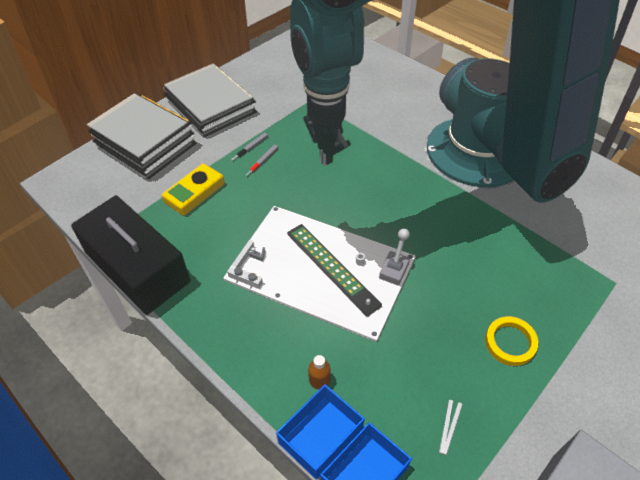

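The wrist view puts the carrier's near edge at row 249, with the push point at (317,249), which becomes (0.545,-0.112) and matches the top view. I'll descend now.

Call:
drive_tool(
  commands="0 0 0.06 0 0 0 0;0 0 0.06 0 0 0 0;0 0 0.06 0 0 0 0;0 0 0.06 0 0 0 0;0 0 0.06 0 0 0 0;0 0 0.04 0 0 0 0;0 0 0.0175 0 0 0 0;0 0 0 0 0 0 0;-0.02 0 0 0 0 0 0;-0.01 0 0 0 0 0 0;0 0 0 0 0 0 0;0 0 0 0 0 0 0",
)

```text
time_s: 4.5
tool_pos: [0.5224, -0.1082, 0.0343]
orientation: [-180.0, 0.0, 171.6]
force: [-0.8, -0.5, 0.7]
opening: -0.0005
```

Call:
drive_tool(
  commands="-0.008 0 0 0 0 0 0;-0.005 0 0 0 0 0 0;-0.004 0 0 0 0 0 0;-0.004 0 0 0 0 0 0;0 0 0 0 0 0 0;-0.005 -0.0007 0 0 0 -0.0085 0;-0.005 -0.0007 0 0 0 -0.0085 0;-0.005 -0.0007 0 0 0 -0.0085 0;-0.005 -0.0007 0 0 0 -0.0085 0",
)

```text
time_s: 5.4
tool_pos: [0.5467, -0.1133, 0.0337]
orientation: [180.0, -0.0, 174.7]
force: [-0.6, 0.2, -0.9]
opening: 0.0001
```

```bash
python3 - <<'E'
from h import *
np.set_printoptions(precision=4,suppress=True)
save("scene","pics/s2.png")
print(carr("top")); o=get_obs(); print(o["tool_pos"],o["orientation"],o["force"])
E
```

```text
(0.75, array([0.5908, 0.0314]), (193.2459259033203, 46.938777923583984), np.float32(-0.08858323), np.float32(-0.40108323))
[ 0.5468 -0.1133  0.0338] [180.       0.018  174.6195] [-0.075   0.0285  0.3403]
```

View pics/s2.png

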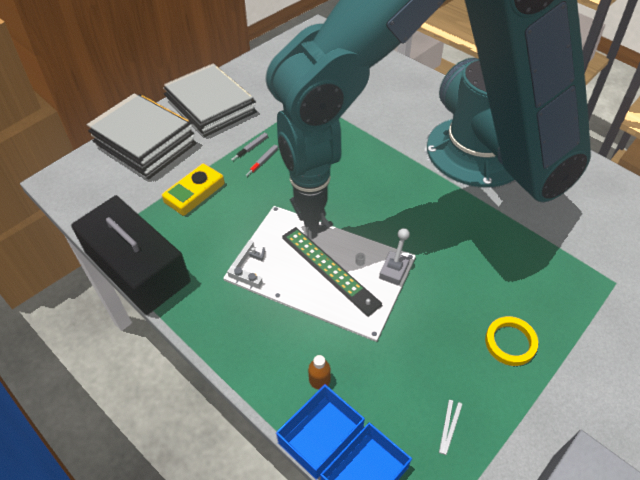

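The carrier is turning with the finger, now at about -0.40 rad, with the finger at pixel (315,232). I'll continue.

Call:
drive_tool(
  commands="-0.005 -0.0007 0 0 0 -0.0085 0;-0.005 -0.0007 0 0 0 -0.0085 0;-0.005 -0.0007 0 0 0 -0.0085 0;-0.005 -0.0007 0 0 0 -0.0085 0;-0.005 -0.0007 0 0 0 -0.0085 0;-0.005 -0.0007 0 0 0 -0.0085 0",
)

```text
time_s: 6.15
tool_pos: [0.5645, -0.1169, 0.0338]
orientation: [-180.0, -0.0, 179.3]
force: [-2.0, -0.9, 0.2]
opening: 0.0001
```

Call:
drive_tool(
  commands="-0.005 -0.0007 0 0 0 -0.0085 0;-0.005 -0.0007 0 0 0 -0.0085 0;-0.005 -0.0007 0 0 0 -0.0085 0",
)

```text
time_s: 6.45
tool_pos: [0.5735, -0.1182, 0.0338]
orientation: [-180.0, 0.0, -178.4]
force: [-0.9, -0.5, 0.2]
opening: 0.0
```

Call:
drive_tool(
  commands="-0.005 -0.0007 0 0 0 -0.0085 0;-0.005 -0.0007 0 0 0 -0.0085 0",
)

```text
time_s: 6.65
tool_pos: [0.5796, -0.1188, 0.0338]
orientation: [-180.0, 0.0, -176.9]
force: [-0.9, -0.7, -0.1]
opening: -0.0
```

```bash
cat > st.py <<'E'
from h import *
np.set_printoptions(precision=4,suppress=True)
o=get_obs(); p=w2f(o["tool_pos"]); y=np.radians(o["orientation"][2]-180)-FY; y=(y+np.pi)%(2*np.pi)-np.pi
print(o["tool_pos"],"fix",p,"tool-yaw rel",y,"pin in tool-aligned",R(y).T@p,"F fix",R(FY).T@o["force"][:2],o["force"][2])
E
python3 st.py
```

```text
[ 0.5796 -0.1188  0.0338] fix [-0.0894 -0.2093] tool-yaw rel -0.25858234589134277 pin in tool-aligned [-0.0329 -0.2252] F fix [-1.0558 -0.3682] -0.09265990548325814
```

Call:
drive_tool(
  commands="-0.0033 -0.0005 0 0 0 -0.0057 0;-0.0033 -0.0005 0 0 0 -0.0057 0;-0.0033 -0.0005 0 0 0 -0.0057 0",
)

```text
time_s: 6.95
tool_pos: [0.5854, -0.1193, 0.0338]
orientation: [-180.0, -0.0, -175.4]
force: [-0.5, -0.4, -0.1]
opening: 0.0002
```

Call:
drive_tool(
  commands="-0.0033 -0.0005 0 0 0 -0.0057 0;-0.0033 -0.0005 0 0 0 -0.0057 0;-0.0033 -0.0005 0 0 0 -0.0057 0",
)

```text
time_s: 7.25
tool_pos: [0.5915, -0.1197, 0.0338]
orientation: [180.0, 0.0, -173.9]
force: [-1.1, 0.5, -0.4]
opening: -0.0001
```

Call:
drive_tool(
  commands="-0.0033 -0.0005 0 0 0 -0.0057 0;-0.0033 -0.0005 0 0 0 -0.0057 0;-0.0033 -0.0005 0 0 0 -0.0057 0",
)

```text
time_s: 7.55
tool_pos: [0.5975, -0.1199, 0.0338]
orientation: [180.0, 0.0, -172.3]
force: [-1.7, 0.4, 0.2]
opening: 0.0002
```

```bash
python3 st.py
```

```text
[ 0.5975 -0.1199  0.0338] fix [-0.0727 -0.2158] tool-yaw rel -0.17839818373671434 pin in tool-aligned [-0.0332 -0.2252] F fix [-1.4643  0.8429] 0.1755623795255897
```

Call:
drive_tool(
  commands="-0.0033 -0.0005 0 0 0 -0.0057 0;-0.0033 -0.0005 0 0 0 -0.0057 0;-0.0033 -0.0005 0 0 0 -0.0057 0",
)

```text
time_s: 7.85
tool_pos: [0.6032, -0.1199, 0.0338]
orientation: [180.0, -0.0, -170.8]
force: [-3.3, 0.0, 2.2]
opening: 0.0
```

Call:
drive_tool(
  commands="-0.0033 -0.0005 0 0 0 -0.0057 0;-0.0033 -0.0005 0 0 0 -0.0057 0",
)

```text
time_s: 8.05
tool_pos: [0.6073, -0.1198, 0.0337]
orientation: [180.0, -0.0, -169.7]
force: [-4.3, -0.0, 1.1]
opening: -0.0003
```

Call:
drive_tool(
  commands="-0.0033 -0.0005 0 0 0 -0.0057 0;-0.0033 -0.0005 0 0 0 -0.0057 0",
)

```text
time_s: 8.25
tool_pos: [0.6115, -0.1197, 0.0338]
orientation: [180.0, 0.0, -168.7]
force: [-3.5, 0.8, -0.3]
opening: -0.0002
```

```bash
python3 st.py
```

```text
[ 0.6115 -0.1197  0.0338] fix [-0.0593 -0.2199] tool-yaw rel -0.11565541659552725 pin in tool-aligned [-0.0335 -0.2253] F fix [-3.1023  1.8118] -0.2674038958772614
```

Call:
drive_tool(
  commands="-0.0033 -0.0005 0 0 0 -0.0057 0;-0.0033 -0.0005 0 0 0 -0.0057 0",
)

```text
time_s: 8.45
tool_pos: [0.6156, -0.1195, 0.0337]
orientation: [180.0, 0.0, -167.7]
force: [-1.5, 0.7, 0.6]
opening: 0.0003
```

Call:
drive_tool(
  commands="-0.0033 -0.0005 0 0 0 -0.0057 0;-0.0033 -0.0005 0 0 0 -0.0057 0",
)

```text
time_s: 8.65
tool_pos: [0.6196, -0.1193, 0.0338]
orientation: [-180.0, 0.0, -166.7]
force: [-1.0, -0.6, -0.4]
opening: 0.0001
```

Call:
drive_tool(
  commands="-0.0033 -0.0005 0 0 0 -0.0057 0;-0.0033 -0.0005 0 0 0 -0.0057 0",
)

```text
time_s: 8.85
tool_pos: [0.6235, -0.1189, 0.0338]
orientation: [-180.0, 0.0, -165.6]
force: [-2.1, 1.5, -0.1]
opening: 0.0001
```

```bash
python3 st.py
```

```text
[ 0.6235 -0.1189  0.0338] fix [-0.0476 -0.2229] tool-yaw rel -0.061988163597531454 pin in tool-aligned [-0.0337 -0.2254] F fix [-1.4791  2.0998] -0.11625529504079632
```

Call:
drive_tool(
  commands="-0.0033 -0.0005 0 0 0 -0.0057 0;-0.0033 -0.0005 0 0 0 -0.0057 0",
)

```text
time_s: 9.05
tool_pos: [0.6275, -0.1185, 0.0338]
orientation: [-180.0, 0.0, -164.6]
force: [-1.6, 0.4, -0.8]
opening: -0.0001
```

Call:
drive_tool(
  commands="-0.0033 -0.0005 0 0 0 -0.0057 0;-0.0033 -0.0005 0 0 0 -0.0057 0",
)

```text
time_s: 9.25
tool_pos: [0.6314, -0.118, 0.0338]
orientation: [-180.0, -0.0, -163.6]
force: [-3.4, 0.7, -1.1]
opening: 0.0
```

Call:
drive_tool(
  commands="-0.0033 -0.0005 0 0 0 -0.0057 0;-0.0017 -0.0003 0 0 0 -0.0028 0",
)

```text
time_s: 9.45
tool_pos: [0.6344, -0.1176, 0.0337]
orientation: [180.0, -0.0, -162.8]
force: [-2.1, 0.7, 0.9]
opening: -0.0001
```

```bash
python3 st.py; python3 - <<'E'
from h import *
im=save("top","pics/t3.png"); im2=im[130:330,210:450]; cv2.imwrite("pics/t3c.png",cv2.resize(im2,None,fx=3,fy=3,interpolation=cv2.INTER_CUBIC)[:,:,::-1])
E
```

```text
[ 0.6344 -0.1176  0.0337] fix [-0.0368 -0.2249] tool-yaw rel -0.012887400453535314 pin in tool-aligned [-0.0339 -0.2254] F fix [-1.7761  1.3445] 0.9075535167896526
```

View pics/t3c.png

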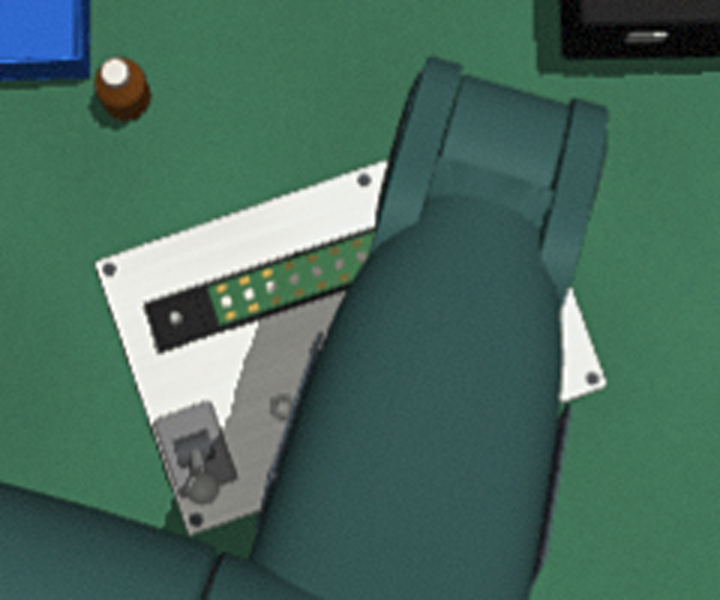

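In the top view the carrier is nearly parallel to the plate, but the arm hides the stop. I'll go on in 1 mm steps and watch the force.

Call:
drive_tool(
  commands="-0.0017 -0.0003 0 0 0 -0.0028 0;-0.0017 -0.0003 0 0 0 -0.0028 0",
)

```text
time_s: 9.7
tool_pos: [0.6363, -0.1173, 0.0338]
orientation: [180.0, -0.0, -162.3]
force: [-1.5, 1.4, 0.4]
opening: -0.0004
```

Call:
drive_tool(
  commands="-0.0017 -0.0003 0 0 0 -0.0028 0;-0.0017 -0.0003 0 0 0 -0.0028 0",
)

```text
time_s: 9.9
tool_pos: [0.6384, -0.1171, 0.0338]
orientation: [180.0, -0.0, -161.8]
force: [-2.2, 0.9, 0.4]
opening: 0.0003
```

Call:
drive_tool(
  commands="-0.0017 -0.0003 0 0 0 -0.0028 0",
)

```text
time_s: 10.0
tool_pos: [0.6394, -0.1169, 0.0338]
orientation: [180.0, -0.0, -161.6]
force: [-2.1, 0.5, -0.8]
opening: 0.0
```

Call:
drive_tool(
  commands="-0.0017 -0.0003 0 0 0 -0.0028 0",
)

```text
time_s: 10.1
tool_pos: [0.6405, -0.1167, 0.0338]
orientation: [180.0, -0.0, -161.3]
force: [-2.5, 0.9, 0.3]
opening: -0.0004
```

Call:
drive_tool(
  commands="-0.0017 -0.0003 0 0 0 -0.0028 0",
)

```text
time_s: 10.2
tool_pos: [0.6415, -0.1166, 0.0338]
orientation: [180.0, -0.0, -161.1]
force: [-2.4, 1.7, 0.2]
opening: 0.0
```

Call:
drive_tool(
  commands="-0.0017 -0.0003 0 0 0 -0.0028 0",
)

```text
time_s: 10.3
tool_pos: [0.6425, -0.1165, 0.0338]
orientation: [180.0, -0.0, -160.8]
force: [-2.1, 0.5, -0.5]
opening: 0.0002
```

Call:
drive_tool(
  commands="-0.0017 -0.0003 0 0 0 -0.0028 0",
)

```text
time_s: 10.4
tool_pos: [0.6436, -0.1163, 0.0338]
orientation: [180.0, -0.0, -160.6]
force: [-1.8, 0.9, -0.0]
opening: -0.0003
```

Call:
drive_tool(
  commands="-0.0017 -0.0003 0 0 0 -0.0028 0",
)

```text
time_s: 10.5
tool_pos: [0.6446, -0.1161, 0.0338]
orientation: [180.0, -0.0, -160.3]
force: [-2.0, 1.3, 0.1]
opening: 0.0001
```

Call:
drive_tool(
  commands="-0.0017 -0.0003 0 0 0 -0.0028 0",
)

```text
time_s: 10.6
tool_pos: [0.6456, -0.116, 0.0338]
orientation: [180.0, -0.0, -160.1]
force: [-2.2, 1.2, 0.2]
opening: -0.0002
```

Call:
drive_tool(
  commands="-0.0017 -0.0003 0 0 0 -0.0028 0",
)

```text
time_s: 10.7
tool_pos: [0.6466, -0.1158, 0.0338]
orientation: [180.0, -0.0, -159.8]
force: [-1.7, 0.6, 0.2]
opening: 0.0001
```

```bash
python3 st.py
```

```text
[ 0.6466 -0.1158  0.0338] fix [-0.0246 -0.227 ] tool-yaw rel 0.039611030498607036 pin in tool-aligned [-0.0336 -0.2258] F fix [-1.4215  1.0616] 0.16963302405372518
```

Call:
drive_tool(
  commands="-0.0017 -0.0003 0 0 0 -0.0028 0",
)

```text
time_s: 10.8
tool_pos: [0.6477, -0.1156, 0.0338]
orientation: [-180.0, 0.0, -159.6]
force: [-2.6, 0.3, -0.9]
opening: 0.0
```

Call:
drive_tool(
  commands="-0.0017 -0.0003 0 0 0 -0.0028 0",
)

```text
time_s: 10.9
tool_pos: [0.6487, -0.1154, 0.0338]
orientation: [-180.0, 0.0, -159.3]
force: [-1.2, 0.2, 0.5]
opening: 0.0001
```

Call:
drive_tool(
  commands="-0.0017 -0.0003 0 0 0 -0.0028 0",
)

```text
time_s: 11.0
tool_pos: [0.6497, -0.1152, 0.0338]
orientation: [-180.0, 0.0, -159.1]
force: [-1.9, -0.4, 1.1]
opening: -0.0002
```

Call:
drive_tool(
  commands="-0.0017 -0.0003 0 0 0 -0.0028 0",
)

```text
time_s: 11.1
tool_pos: [0.6507, -0.115, 0.0338]
orientation: [180.0, -0.0, -158.8]
force: [-2.6, 0.8, 0.5]
opening: -0.0002
```

```bash
python3 st.py
```

```text
[ 0.6507 -0.115   0.0338] fix [-0.0205 -0.2275] tool-yaw rel 0.05715351367047994 pin in tool-aligned [-0.0335 -0.226 ] F fix [-2.2368  1.5182] 0.5103876689948017
```

Call:
drive_tool(
  commands="-0.001 -0.0002 0 0 0 -0.0017 0",
)

```text
time_s: 11.2
tool_pos: [0.6514, -0.1149, 0.0338]
orientation: [-180.0, 0.0, -158.7]
force: [-2.4, 0.5, -0.7]
opening: -0.0
```

Call:
drive_tool(
  commands="-0.001 -0.0002 0 0 0 -0.0017 0",
)

```text
time_s: 11.3
tool_pos: [0.652, -0.1148, 0.0338]
orientation: [-180.0, 0.0, -158.5]
force: [-0.3, 0.2, 0.4]
opening: -0.0001
```

Call:
drive_tool(
  commands="-0.001 -0.0002 0 0 0 -0.0017 0",
)

```text
time_s: 11.4
tool_pos: [0.6527, -0.1148, 0.0339]
orientation: [-180.0, 0.0, -158.4]
force: [-0.3, 0.2, -0.3]
opening: -0.0002
```

Call:
drive_tool(
  commands="-0.001 -0.0002 0 0 0 -0.0017 0",
)

```text
time_s: 11.5
tool_pos: [0.6533, -0.1147, 0.0339]
orientation: [-180.0, 0.0, -158.2]
force: [-0.8, -0.5, -0.0]
opening: -0.0
```

Call:
drive_tool(
  commands="-0.001 -0.0002 0 0 0 -0.0017 0",
)

```text
time_s: 11.6
tool_pos: [0.6538, -0.1146, 0.0338]
orientation: [-180.0, 0.0, -158.1]
force: [0.0, 0.0, 0.1]
opening: 0.0004
```

```bash
python3 st.py
```

```text
[ 0.6538 -0.1146  0.0338] fix [-0.0175 -0.2281] tool-yaw rel 0.07031619349926732 pin in tool-aligned [-0.0334 -0.2263] F fix [0.0202 0.013 ] 0.05782477379916845
```

The force dropped at about 11.3 s, which looks like the catch snapping out. The stop should be 2–4 mm further.

Call:
drive_tool(
  commands="-0.001 -0.0002 0 0 0 -0.0017 0",
)

```text
time_s: 11.7
tool_pos: [0.6543, -0.1145, 0.0338]
orientation: [-180.0, 0.0, -157.9]
force: [-1.0, -1.4, 0.4]
opening: 0.0002
```

Call:
drive_tool(
  commands="-0.001 -0.0002 0 0 0 -0.0017 0",
)

```text
time_s: 11.8
tool_pos: [0.6549, -0.1143, 0.0339]
orientation: [-180.0, 0.0, -157.8]
force: [-1.7, -0.9, -0.2]
opening: 0.0003
```

Call:
drive_tool(
  commands="-0.001 -0.0002 0 0 0 -0.0017 0",
)

```text
time_s: 11.9
tool_pos: [0.6555, -0.1142, 0.0338]
orientation: [-180.0, -0.0, -157.6]
force: [-4.0, -1.2, 1.5]
opening: -0.0002
```

Contact is rising. I'll take smaller steps.

Call:
drive_tool(
  commands="-0.0005 -0.0001 0 0 0 0 0;0 0 0 0 0 0 0",
)

```text
time_s: 12.1
tool_pos: [0.6555, -0.1142, 0.0338]
orientation: [180.0, -0.0, -157.6]
force: [-5.0, -1.4, 2.8]
opening: 0.0001
```

Call:
drive_tool(
  commands="-0.0005 -0.0001 0 0 0 0 0;0 0 0 0 0 0 0",
)

```text
time_s: 12.3
tool_pos: [0.6556, -0.1142, 0.0338]
orientation: [180.0, -0.1, -157.6]
force: [-6.2, -2.4, 3.8]
opening: 0.0005
```

Call:
drive_tool(
  commands="-0.0006 -0.0001 0 0 0 0 0;0 0 0 0 0 0 0",
)

```text
time_s: 12.5
tool_pos: [0.6556, -0.1141, 0.0338]
orientation: [180.0, -0.1, -157.6]
force: [-8.6, -3.2, 4.7]
opening: 0.0002
```

Call:
drive_tool(
  commands="-0.0005 -0.0001 0 0 0 0 0;0 0 0 0 0 0 0",
)

```text
time_s: 12.7
tool_pos: [0.6556, -0.1141, 0.0337]
orientation: [180.0, -0.1, -157.6]
force: [-8.8, -4.4, 5.1]
opening: -0.0001
```

About 10 N lateral force with no motion, so the stop is reached. I'll back off, rise and look.

Call:
drive_tool(
  commands="0.006 0 0 0 0 0 0;0.01 0 0 0 0 0 0;0.03 0 0 0 0 0 0;0.04 0 0 0 0 0 0;0 0 -0.05 0 0 0 0;0 0 -0.07 0 0 0 0;0 0 -0.07 0 0 0 0;0.03 0 -0.07 0 0 0 0;0.04 0 -0.06 0 0 0 0;0.04 0 0 0 0 0 0;0 0 0 0 0 0 0",
)

```text
time_s: 13.8
tool_pos: [0.5465, -0.1595, 0.2273]
orientation: [-179.9, 0.1, -157.7]
force: [1.1, -0.7, 0.5]
opening: -0.0002
```

```bash
python3 st.py; python3 - <<'E'
from h import *
np.set_printoptions(precision=4,suppress=True)
m=camera_model("wrist"); save("wrist","pics/w4.png")
im=save("scene","pics/s4.png"); cv2.imwrite("pics/s4c.png",cv2.resize(im[190:350,200:430],None,fx=3,fy=3,interpolation=cv2.INTER_CUBIC)[:,:,::-1])
for r in spot_point("lever_tip","wrist")[:2]: print("w",r["confidence"],r["uv"],onz("wrist",r["uv"],.104,m),w2f(onz("wrist",r["uv"],.104,m)))
for r in spot_point("lever_tip","scene")[:2]: print("s",r["confidence"],r["uv"],onz("scene",r["uv"],.104),w2f(onz("scene",r["uv"],.104)))
E
```

```text
[ 0.5465 -0.1595  0.2273] fix [-0.1333 -0.2378] tool-yaw rel 0.07690555655290421 pin in tool-aligned [-0.1512 -0.2269] F fix [ 0.8367 -0.9678] 0.4524215147611832
w 0.65 [629.9, 250.1] [0.4542 0.0813 0.104 ] [-0.1472  0.0197]
s 0.64 [402.5, 231.3] [0.4502 0.0756 0.104 ] [-0.1528  0.0155]
```

View pics/w4.png

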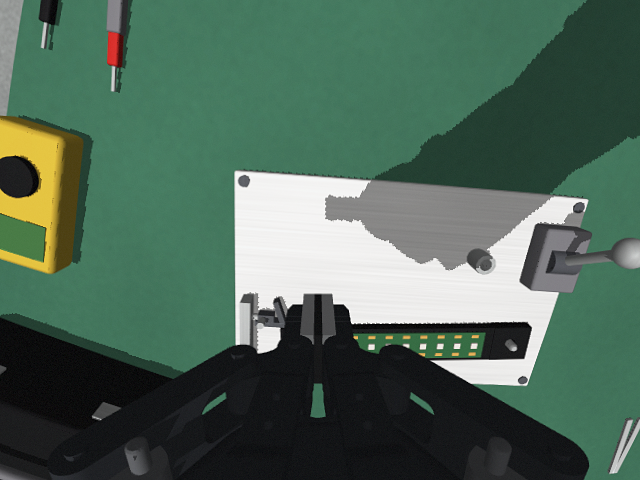

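View pics/s4c.png

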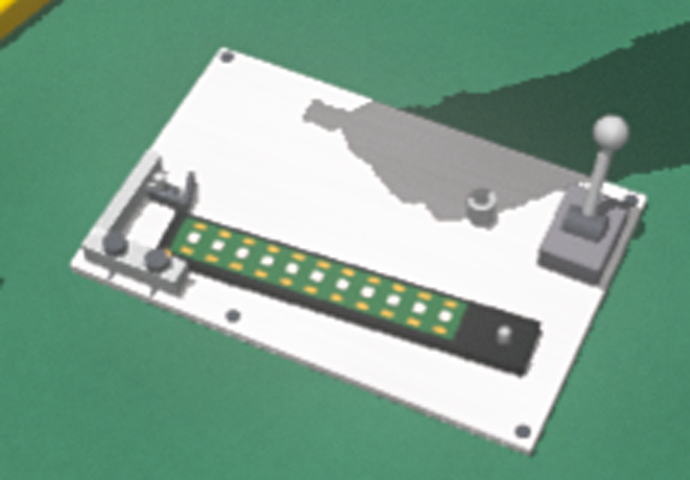

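In the wrist view the catch is at about (278,312). In the scene crop the carrier rests against the bumper, with the catch nose behind its edge. Next is the lever: I'll move to its -x side.

Call:
drive_tool(
  commands="0 0 0 0 0 0.049 0;0.016 0.061 0 0 0 0 0;0.016 0.061 0 0 0 0 0;0.016 0.061 0 0 0 0 0;0.016 0.061 0 0 0 0 0;0.016 0.061 0 0 0 0 0;0.016 0.061 0 0 0 0 0;0.016 0.061 0 0 0 0 0;0 0 0 0 0 0 0;0 0 0 0 0 0 0",
)

```text
time_s: 15.0
tool_pos: [0.4052, 0.0651, 0.2257]
orientation: [-180.0, 0.0, -161.9]
force: [-0.0, -0.8, -0.6]
opening: -0.0001
```

```bash
python3 st.py; python3 - <<'E'
from h import *
np.set_printoptions(precision=4,suppress=True)
m=camera_model("wrist"); save("wrist","pics/w5.png")
for r in spot_point("lever_tip","wrist")[:2]: print("w",r["confidence"],r["uv"],onz("wrist",r["uv"],.104,m),w2f(onz("wrist",r["uv"],.104,m)))
im=save("top","pics/t5.png"); cv2.imwrite("pics/t5c.png",cv2.resize(im[150:320,230:430],None,fx=4,fy=3.5,interpolation=cv2.INTER_CUBIC)[:,:,::-1])
E
```

```text
[0.4052 0.0651 0.2257] fix [-0.1988  0.0193] tool-yaw rel 0.003522774215582558 pin in tool-aligned [-0.1987  0.02  ] F fix [-0.2626 -0.8076] -0.648120028727215
w 0.59 [317.2, 305.8] [0.4565 0.0819 0.104 ] [-0.1448  0.0196]
```

View pics/w5.png

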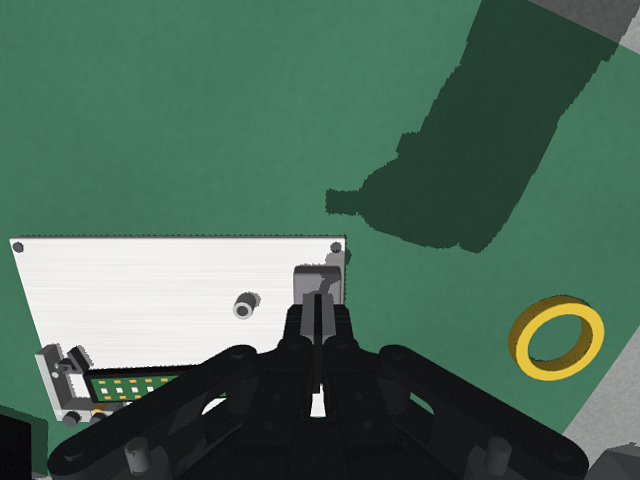

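View pics/t5c.png

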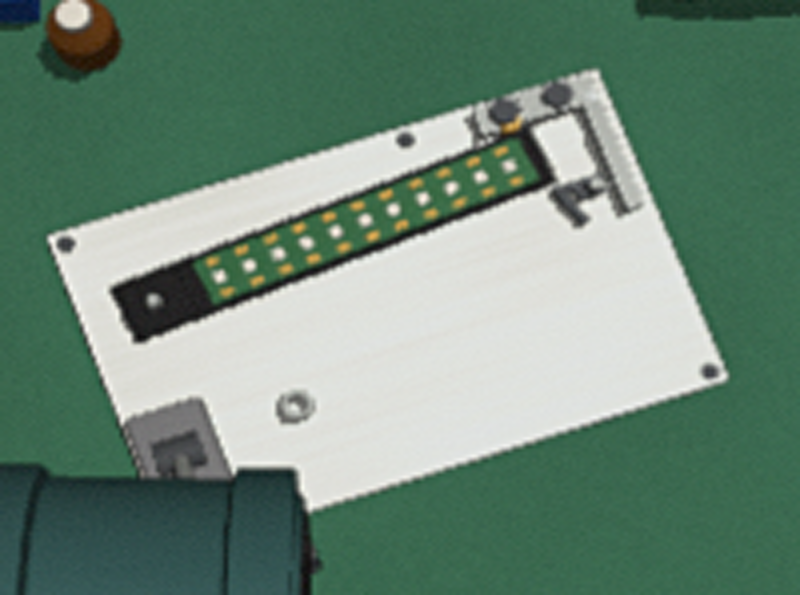

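In the top crop the carrier's end touches the brass bumper at (512,125), and the catch nose at (570,200) is out behind the carrier's edge. Now I'll descend beside the knob and push along fixture +x.

Call:
drive_tool(
  commands="0 0 0.06 0 0 0 0;0 0 0.06 0 0 0 0;0 0 0.05 0 0 0 0;0 0 0.028 0 0 0 0;0 0 0 0 0 0 0;-0.012 0 0 0 0 0 0;-0.012 0 0 0 0 0 0;-0.01 0 0 0 0 0 0;-0.01 0 0 0 0 0 0;0 0 0 0 0 0 0",
)

```text
time_s: 16.15
tool_pos: [0.4311, 0.0727, 0.1073]
orientation: [-180.0, 0.1, -162.0]
force: [0.8, -0.5, 0.1]
opening: 0.0001
```

Call:
drive_tool(
  commands="-0.01 0 0 0 0 0 0;-0.01 0 0 0 0 0 0;-0.01 0 0 0 0 0 0;-0.01 0 0 0 0 0 0",
)

```text
time_s: 16.55
tool_pos: [0.4534, 0.08, 0.107]
orientation: [-180.0, -0.0, -162.0]
force: [-1.8, 0.8, 0.2]
opening: -0.0001
```

```bash
python3 st.py; python3 - <<'E'
from h import *
im=save("scene","pics/s6.png"); cv2.imwrite("pics/s6c.png",cv2.resize(im[150:350,200:460],None,fx=3,fy=3,interpolation=cv2.INTER_CUBIC)[:,:,::-1])
E
```

```text
[0.4534 0.08   0.107 ] fix [-0.1483  0.0187] tool-yaw rel 0.0012224063984191957 pin in tool-aligned [-0.1483  0.0189] F fix [-1.4772  1.3095] 0.21514755962433896
```

View pics/s6c.png

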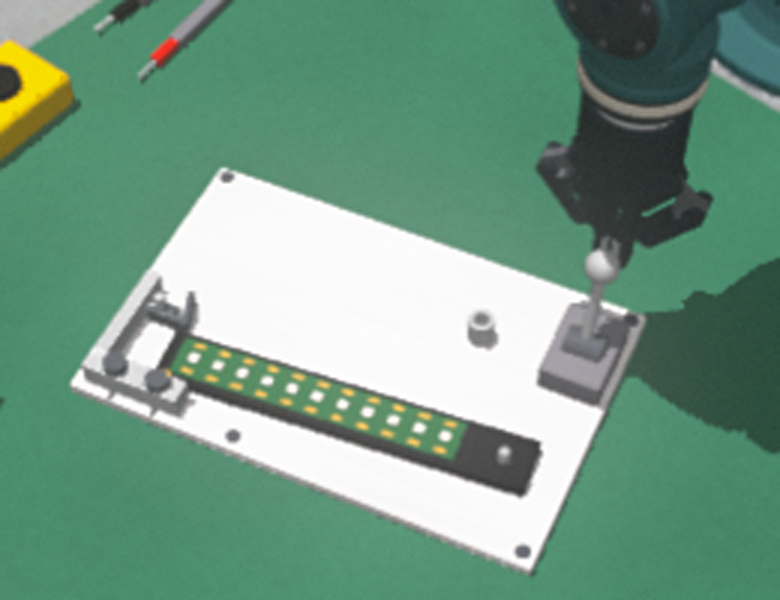

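The knob at crop position (601,266) is moving with the finger. I'll continue.

Call:
drive_tool(
  commands="-0.01 0 0 0 0 0 0;-0.01 0 0 0 0 0 0;-0.01 0 0 0 0 0 0;-0.01 0 0 0 0 0 0",
)

```text
time_s: 17.0
tool_pos: [0.4763, 0.0874, 0.107]
orientation: [-180.0, 0.0, -162.0]
force: [-1.2, -0.2, 0.8]
opening: -0.0001
```

Call:
drive_tool(
  commands="-0.01 0 0 0 0 0 0;-0.01 0 0 0 0 0 0;-0.005 0 0 0 0 0 0",
)

```text
time_s: 17.3
tool_pos: [0.4906, 0.092, 0.1069]
orientation: [180.0, -0.0, -162.0]
force: [-0.6, -0.9, -0.4]
opening: 0.0002
```

Call:
drive_tool(
  commands="-0.005 0 0 0 0 0 0;-0.0033 0 0 0 0 0 0",
)

```text
time_s: 17.5
tool_pos: [0.4949, 0.0935, 0.1069]
orientation: [180.0, -0.0, -162.0]
force: [-1.3, 0.3, -0.3]
opening: -0.0
```

Call:
drive_tool(
  commands="-0.0033 0 0 0 0 0 0",
)

```text
time_s: 17.6
tool_pos: [0.4967, 0.094, 0.1069]
orientation: [180.0, -0.0, -162.0]
force: [-0.8, 0.0, -0.7]
opening: 0.0004
```

```bash
python3 st.py
```

```text
[0.4967 0.094  0.1069] fix [-0.1029  0.0188] tool-yaw rel 0.0011528257924942054 pin in tool-aligned [-0.1028  0.0189] F fix [-0.7703  0.2552] -0.7473770957402259
```

Call:
drive_tool(
  commands="-0.0033 0 0 0 0 0 0;-0.0033 0 0 0 0 0 0",
)

```text
time_s: 17.8
tool_pos: [0.5005, 0.0953, 0.107]
orientation: [180.0, -0.0, -162.0]
force: [-0.4, -1.8, -0.9]
opening: 0.0001
```

Call:
drive_tool(
  commands="-0.0025 0 0 0 0 0 0;0 0 0 0 0 0 0",
)

```text
time_s: 18.0
tool_pos: [0.502, 0.0958, 0.107]
orientation: [-180.0, 0.0, -162.0]
force: [0.8, 0.9, -0.6]
opening: 0.0003
```

Call:
drive_tool(
  commands="-0.0025 0 0 0 0 0 0;0 0 0 0 0 0 0",
)

```text
time_s: 18.2
tool_pos: [0.5034, 0.0962, 0.107]
orientation: [180.0, 0.0, -162.0]
force: [-1.4, -0.0, -0.3]
opening: -0.0003
```

```bash
python3 st.py
```

```text
[0.5034 0.0962 0.107 ] fix [-0.0958  0.0188] tool-yaw rel 0.0012031281694939722 pin in tool-aligned [-0.0958  0.0189] F fix [-1.3299  0.4026] -0.26622566372760387
```

Call:
drive_tool(
  commands="-0.0017 0 0 0 0 0 0;0 0 0 0 0 0 0",
)

```text
time_s: 18.4
tool_pos: [0.5039, 0.0964, 0.1069]
orientation: [-180.0, -0.1, -162.0]
force: [-4.4, -1.5, 0.8]
opening: -0.0002
```

Call:
drive_tool(
  commands="-0.0017 0 0 0 0 0 0;0 0 0 0 0 0 0",
)

```text
time_s: 18.6
tool_pos: [0.5041, 0.0965, 0.1068]
orientation: [-180.0, -0.1, -162.0]
force: [-9.3, -4.7, 4.7]
opening: -0.0003
```

Call:
drive_tool(
  commands="-0.0017 0 0 0 0 0 0;0 0 0 0 0 0 0",
)

```text
time_s: 18.8
tool_pos: [0.5042, 0.0966, 0.1067]
orientation: [-180.0, -0.2, -162.0]
force: [-13.2, -6.0, 8.5]
opening: -0.0001
```

Call:
drive_tool(
  commands="-0.0017 0 0 0 0 0 0;0 0 0 0 0 0 0",
)

```text
time_s: 19.0
tool_pos: [0.5044, 0.0967, 0.1066]
orientation: [-180.0, -0.3, -162.0]
force: [-18.2, -7.7, 11.1]
opening: 0.0003
```

```bash
python3 st.py
```

```text
[0.5044 0.0967 0.1066] fix [-0.0947  0.0189] tool-yaw rel 0.0008520233808306799 pin in tool-aligned [-0.0947  0.019 ] F fix [-19.6642  -1.6885] 11.144334817710908
```

The lever is hard against its end stop. I'll retreat.

Call:
drive_tool(
  commands="0.01 0 0 0 0 0 0;0.03 0 0 0 0 0 0;0.05 0 0 0 0 0 0;0.06 0 0 0 0 0 0;0.04 0 -0.04 0 0 0 0;0 0 -0.07 0 0 0 0;0 0 -0.06 0 0 0 0;0.05 0.05 0 0 0 0 0;0.05 0.05 0 0 0 0 0;0 0.06 0 0 0 0 0;0 0.06 0 0 0 0 0;0 0 0 0 0 0 0",
)

```text
time_s: 20.2
tool_pos: [0.2998, 0.1721, 0.2093]
orientation: [179.9, 0.1, -161.8]
force: [0.8, -0.9, 0.3]
opening: 0.0001
```

```bash
python3 st.py; python3 - <<'E'
from h import *
np.set_printoptions(precision=4,suppress=True)
im=save("scene","pics/s7.png"); cv2.imwrite("pics/s7c.png",cv2.resize(im[190:350,200:430],None,fx=3,fy=3,interpolation=cv2.INTER_CUBIC)[:,:,::-1])
for r in spot_point("lever_tip","scene")[:1]: print("s",r["confidence"],r["uv"],w2f(onz("scene",r["uv"],.104)))
im=save("top","pics/t7.png"); cv2.imwrite("pics/t7c.png",cv2.resize(im[150:320,230:430],None,fx=4,fy=3.5,interpolation=cv2.INTER_CUBIC)[:,:,::-1])
for r in spot_point("lever_tip","top")[:1]: print("t",r["confidence"],r["uv"],w2f(onz("top",r["uv"],.104)))
print(carr("top"))
E
```

```text
[0.2998 0.1721 0.2093] fix [-0.2662  0.1536] tool-yaw rel 0.005883685897640767 pin in tool-aligned [-0.2653  0.1552] F fix [ 0.4538 -1.1282] 0.26687939244818104
t 0.55 [266.6, 263.4] [-0.0746  0.019 ]
(0.74, array([ 0.6462, -0.0105]), (50.21334457397461, 295.20611572265625), np.float32(0.3973018), np.float32(0.08480179))
```

View pics/s7c.png

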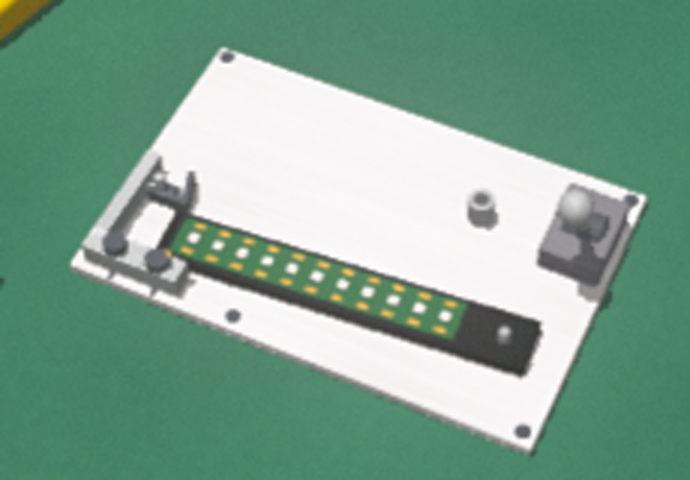

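View pics/t7c.png

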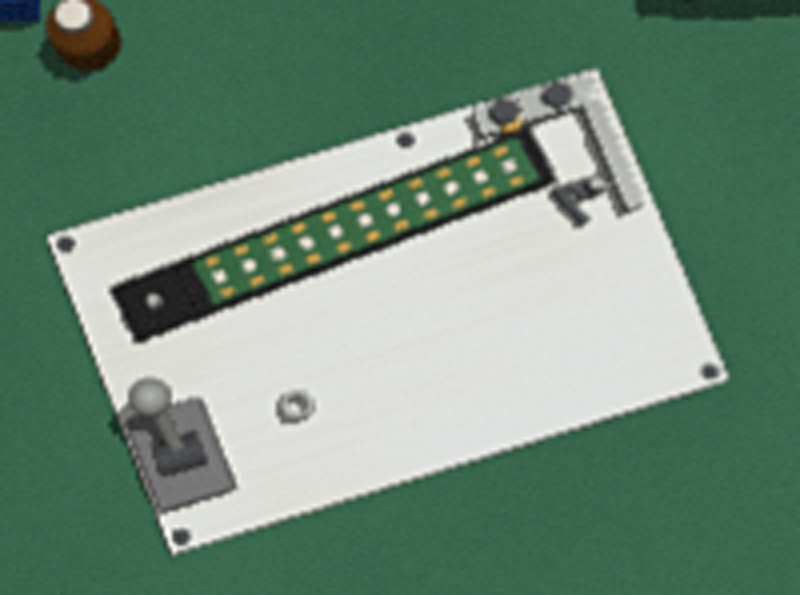

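Both views show the lever leaning to +x, with the knob at fixture x of about -75 mm against the -71 mm expected. The carrier is still on the bumper with the catch behind it, and the sleeve has not moved.

```bash
python3 -c "
from station import *
finish_job(); print(get_obs()['time_s'])"
```

```text
the job is handed in; nothing more can be done
the job is handed in; nothing more can be done
```

The carrier is turned home against the end stop with the catch behind it, and the lever is thrown fully over. I handed the job in after about 20 s of robot time.

- **Carrier:** I pushed it with closed fingers 225 mm from the pin. It climbed the ramp at about 4 N. The force dropped near 0.06 rad as the catch snapped out, and about 3 mm later the carrier met the stop. I pressed to about 10 N sideways and it did not move; the limit is 15 N.
- **Lever:** I pushed the knob along the fixture's +x until it was hard against its end, with about 20 N there. The knob then measured at fixture x -75 mm, against -71 mm expected for fully over.
- **Last checks:** After backing the arm clear, the top and scene pictures show the carrier on the bumper, the catch nose out behind its edge and the sleeve where it was. I did not check the other bystanders one by one, but the arm came near none of them.
- **Small disagreement:** The top-camera outline puts the carrier at 0.085 rad, while the tool's angle at the stop gave about 0.077 rad. Both are inside the 0.09 rad limit. The outline appears slightly inflated, as it makes the bar 50 mm wide instead of 44 mm.
- **Missed detections:** The network did not find the carrier in one early scene picture, nor the lever knob in the last one, so each of those checks rests on the top camera alone.

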